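# Trip test of the bench safety switch

### The arm

A 6-joint arm with a two-finger parallel gripper is mounted at the origin on a cart in front of the work surface, level with it; the furniture and walls round the work are solid. World frame = base frame: x ahead of the robot, y to its left, z up, the work surface at z = 0. Lengths are in m, angles in degrees, forces in N, time in s.
With the tool pointing down it reaches from about 0.35 to 0.875 m from the base axis. Payload 4.2 kg.
Tool frame: the origin (TCP) lies on the mounting face of the last link; the fingertips stand 182 mm ahead of it and the grasp point (between the pads) lies ahead of it (hold_point_z is the z of the grasp point in the tool frame, in m); z points along the fingers, y is the line along which they close (so a half turn about z gives the same grasp; the last joint's range is limited). The gripper opens to 87 mm and grips with 3 to 60 N. Pads are 19 mm wide; open, the fingers measure 117 mm over their backs; the gripper's body (75 mm by 190 mm) begins 51 mm behind the grasp point.
Start: joints at [-49.068, 22.042, 0.453, 0, -68.411, -14.817], TCP at [0.275, -0.561, 0.405] pointing down, gripper open.
Joint ranges: [-179.83, 179.83], [-69.29, 118.12], [-61.27, 80.66], [-181.25, 117.63], [-171.15, -9.14], [-177.46, 177.46]. Speed limits (degrees/s): [159.86, 159.86, 180, 180, 180, 180].

### API

Orientations are given as a 3x3 rotation matrix whose columns are the frame's x, y, z axes.
In Python, from station import sense, capture, camera_model, finish_job, find_in, hold_point_z gives the robot as it stands. The module is installed in compiled form; this text tells all that it offers.
- The arm moves only by the tool arm_command, never from a script. Its argument "motion" is a list of rows, each a list of 7 numbers: the finger opening in mm, from 0 to 87, then the shift along the tool's x, y, z in mm, then the turn, a rotation vector about the tool's x, y, z in rad. In form: [[jaw, dx, dy, dz, rx, ry, rz], ...]. A call has 1 to 8 rows; each row shifts and turns the commanded pose from where the row before left it, along the tool's axes as they then stand; what a row does not reach is not made up. A row lasts 1/10 s, in which the tool goes at most 50 mm and 8.59 degrees, less where a joint would pass 70% of its speed; a pose out of reach is approached as far as the arm can. A call with a gripper value outside its range is refused whole. The fingers move at their own pace and stop on an object; the grip force is fixed at half the most. Time passes only in rows, so rows that do not move let the fingers close. It gives the time, the measured TCP pose, the force, the opening and the grip force at its end, in the units of the state.
- sense(): the state, without advancing time (a new reading comes with each control period).
- capture(name): name is "scene" or "side" or "wrist"; returns the picture (384x512x3 uint8, red, green, blue); there is no depth.
- camera_model(name): a dict with "fx", "fy", "cx", "cy" (pixels), "R" (3x3) and "t" (3): a world point X has camera coordinates R X + t. Camera axes: x right, y down, z forward; pixel columns grow to the right and rows downward; lengths in m; the calibration is good to about 2 mm. A picture is of the moment at which its call begins: read the wrist's pose just before it. camera_model takes no time and is no camera call; for the wrist camera it gives the pose at the moment of the call.
- finish_job(): hands the job in; it is judged then, once.
Trained networks look in the newest picture that a camera, given by its name, has taken for a name from the list of things; names that differ only in an ending like _2 or _b are one class to them, and where a whole thing is asked for, a point or a joint stands for the part that bears it (a point fixed in the world has none). Each returns a list of dicts, best first, with "p" (0 to 1); they miss things now and then, are a little off and sometimes report something else, mostly with a low value. They report only what shows in the picture. A call takes as long as a camera call.
- find_in(target, camera): "location" ([row, column] in pixels, amid what is visible of it).
The state is a dict: "time_s": time; "joints": joint angles; "joint_velocities": joint speeds; "effort": joint torques, N m; "tcp_pos": TCP position; "ee_rot": TCP orientation; "wrist_force": force on the tool from outside, world axes, zero at the start; "moment": the same for the moment, N m; "gripper_width": opening from 0.0 (shut) to 1.0 (fully open); "gripper_force": force on a finger pad.
Only numpy, scipy, OpenCV 4.12 (cv2) and the standard library are available. Lean on these libraries where they do the work, as an engineer would, in place of code of your own. Each camera call takes 0.05 s, during which the arm holds its last target. There are 200 camera calls.

### The job

Carry out the routine trip test of the bench safety switch: slide the shutter fully aside from the test button, press the button so that the lever drops by itself, then lift the lever back up until it latches and stays up. Finally slide the shutter fully shut over the button again, and leave the things standing around where they are.

Things in the scene. Friction and masses are not known exactly. Their poses are not given: they have to be found in the camera images.
- tester: the bench safety switch: grey console, fixed on the worktop, 185 deep x 240 wide x 201 mm high. Origin: on the worktop under the middle of its front edge; x to its back, y to its left, z up. The front rises 30 mm upright, then slopes back at 36 degrees from level (150 mm long panel). A meter housing overhangs the upper part of the panel.
- head_edge (a point): middle of the lower front edge of the overhanging meter housing (full width; upright front 58 mm behind the console's front edge, from 133 to 201 mm above the worktop). Because of it the lever cannot be lifted with a tool pointing straight down; a tool pointing squarely into the panel (tilted 36 degrees) has room. Axes as the console's.
- panel: sloped panel. Origin: middle of its lower edge; x up the slope, y to the console's left, z squarely out of the face. Here in mm: face at z = 1.5, button axis x 55, y -8; shutter rails y -105 to 25 at x 20 to 29 and 81 to 90, 17 high, end stop at y -107 to -103; housing's front x 107, z 49 to x 147, z 104.
- button_top (a point): centre of the top of the white round test button, 26 mm across, standing 9 mm out of the face; axes as the panel's. Pressed along -z, springs back. Hidden under the shutter when that is shut.
- button (a joint): travel of the test button, m: 0 out, 0.006 fully in. About 2 N at first touch, 4 N fully in. It frees the lever at about 0.004 to 0.005. It also dips and springs back by itself as the lever is lifted past the latch.
- shutter_rib (a point): point in the black finger rib on the steel shutter plate; axes as the panel's. Rib 28 (x) x 10 (y) x 22 mm (z); the point lies 10 mm below its outer end, 11 mm above the plate. Plate 58 (x) x 52 mm (y), its top 14 mm above the panel origin's level. Pinch the rib across y or push it sideways.
- shutter (a joint): position of the shutter, m: 0 fully shut (over the button), 0.065 fully open (slid along the panel's -y, to the console's right). Stays where it is left; friction about 1.5 N, stops at both ends.
- lever_hinge (a point): middle of the lever's hinge axis, which runs along the panel's y, 8 mm under the face, 85 mm up the slope from the panel's lower edge and 84 mm left of its middle. Axes as the panel's. A flat surround 3 mm high, 56 (x) x 44 mm (y), lies round the lever.
- lever_tip (a point): centre of the round cross bar (11 mm across, 28 mm long along y) at the end of the black lever handle (7 mm thick, 24 mm wide), 37 mm from the hinge axis. Its axes are the panel's when the lever is up and turn with the lever.
- lever (a joint): lever angle, rad: 0 up and latched (handle leans 25 degrees up the slope from the panel's z), 0.87 dropped (25 degrees down the slope). Sprung downward with about 0.07 to 0.1 N m, falls back unless lifted fully; latches by itself at about 0, hard stop at -0.1. Push the handle from below up the slope (panel x), up to about 10 N near the end.
- stain_bottle: bystander, leave alone: small stain bottle, 40 mm across, 88 mm high; origin under its middle.
- tape_roll: bystander, leave alone: roll of tape lying flat, 92 x 90 x 48 mm; origin under its middle.
- petri_dish: bystander, leave alone: petri dish, 60 mm across, 16 mm high; origin under its middle.

How it is judged:
By the outcome, as a careful person would: the job done as asked, in the order asked, and still so for the second after the job is handed in, with the robot touching nothing.
It also fails if it takes over 58 s, if anything falls off the work surface, if the arm or the gripper's body presses on something with over 40 N, if the wrist force passes 120 N, or if a joint passes its speed limit or range.

## Working session

There is one attempt and no reset: what is moved stays moved. The work goes in short steps, Python scripts to look and compute and a tool call to move; the robot and the scene stay as the last step left them, time stands still between calls to the robot, and variables do not carry over. Pictures are saved under pics/ and viewed, at most 10 in all, crops included, and the job is handed in when it is done.

Besides the shell and the picture viewer there is one more tool, called after ">>>" as name(argument=value, ...) on one line, values as JSON. arm_command: Moves the arm, as the interface text tells. Its arguments: {"type":"object","properties":{"motion":{"type":"array"}},"required":["motion"]}

```bash
mkdir -p pics; python3 - <<'E'
from station import *
import cv2,numpy as np
s=sense();print(s['time_s'],s['tcp_pos'],np.round(s['ee_rot'],3),hold_point_z,s['gripper_width'])
a=[]
for c in ['scene','side']:
    im=capture(c);a.append(im);cv2.imwrite(f'pics/{c}.png',im[:,:,::-1])
    m=camera_model(c);print(c,{k:np.round(v,3).tolist() for k,v in m.items()})
    for n in ['tester','head_edge','panel','button_top','shutter_rib','lever_hinge','lever_tip','stain_bottle','tape_roll','petri_dish']:
        print(c,n,[(np.round(d['location'],1).tolist(),round(d['p'],2)) for d in find_in(n,c)[:2]])
cv2.imwrite('pics/both.png',cv2.resize(np.hstack(a),(800,300),interpolation=cv2.INTER_AREA)[:,:,::-1])
E
```

```text
0.0 [ 0.27503969 -0.56099458  0.4036518 ] [[-0.898 -0.44  -0.001]
 [-0.44   0.898  0.002]
 [ 0.     0.002 -1.   ]] 0.1635 1.0025724244417993
scene {'fx': 447.314, 'fy': 447.314, 'cx': 254.426, 'cy': 192.824, 'R': [[-0.679, -0.734, 0.021], [-0.524, 0.465, -0.713], [0.514, -0.496, -0.7]], 't': [0.356, 0.385, 1.063]}
scene tester [([182.0, 208.0], 0.71)]
scene head_edge [([177.7, 206.5], 0.74)]
scene panel [([194.0, 215.4], 0.81), ([193.0, 189.4], 0.67)]
scene button_top []
scene shutter_rib [([192.1, 224.3], 0.67), ([300.6, 196.2], 0.53)]
scene lever_hinge [([193.0, 214.0], 0.87), ([302.6, 193.6], 0.44)]
scene lever_tip [([194.3, 191.9], 0.49)]
scene stain_bottle [([300.1, 194.1], 0.74)]
scene tape_roll [([178.8, 350.1], 0.64), ([300.2, 197.3], 0.43)]
scene petri_dish [([276.2, 160.3], 0.88)]
side {'fx': 426.351, 'fy': 426.351, 'cx': 254.395, 'cy': 181.617, 'R': [[-0.989, -0.148, 0.012], [-0.09, 0.533, -0.842], [0.118, -0.833, -0.54]], 't': [0.547, 0.156, 1.419]}
side tester [([188.4, 203.5], 0.78)]
side head_edge [([191.8, 203.8], 0.73)]
side panel [([201.1, 222.8], 0.96)]
side button_top []
side shutter_rib [([196.6, 224.8], 0.68)]
side lever_hinge [([198.5, 223.6], 0.71)]
side lever_tip [([267.8, 283.5], 0.25)]
side stain_bottle [([267.3, 281.4], 0.85)]
side tape_roll [([157.9, 282.8], 0.6)]
side petri_dish [([273.0, 234.9], 0.74)]
```

View pics/scene.png

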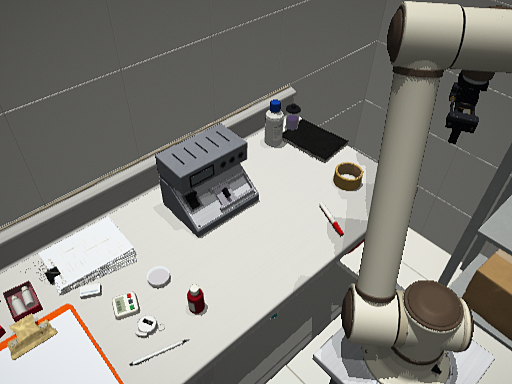

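View pics/side.png

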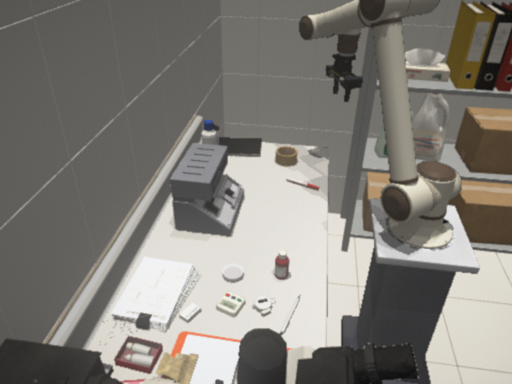

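The console stands around (208,182) in scene. The lever is on its left, near column 193, and the shutter rib is near (225,190). I'll enlarge both views to get the corners.

```bash
python3 - <<'E'
import cv2,numpy as np
a=cv2.imread('pics/scene.png')[115:245,150:270]; b=cv2.imread('pics/side.png')[135:240,165:255]
f=lambda i,k:cv2.resize(i,None,fx=k,fy=k,interpolation=cv2.INTER_CUBIC)
A=f(a,4);B=f(b,3.5)
o=np.zeros((520,800,3),np.uint8);o[:A.shape[0],:480]=A;o[:B.shape[0],482:482+B.shape[1]]=B[:, :318]
for v in range(160,270,20): cv2.putText(o,str(v),((v-150)*4,10),0,.35,(0,255,255));cv2.line(o,((v-150)*4,12),((v-150)*4,20),(0,255,255))
for v in range(120,245,20): cv2.putText(o,str(v),(0,(v-115)*4+4),0,.35,(0,255,255))
cv2.imwrite('pics/crop.png',o)
E
```

```text
(no output)
```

View pics/crop.png

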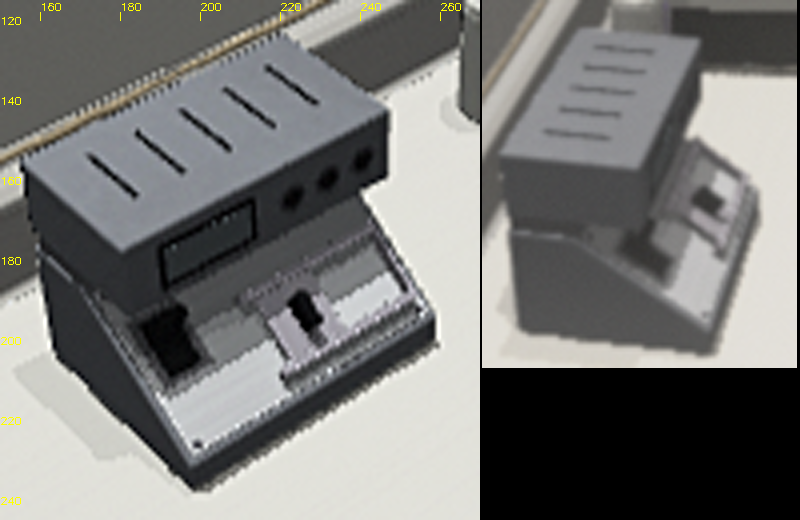

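```bash
cat > h.py <<'E'
import numpy as np
from station import *
from scipy.optimize import least_squares
from scipy.spatial.transform import Rotation as Ro
def proj(m,X):
    c=np.asarray(X)@np.array(m['R']).T+m['t']; return np.c_[m['fx']*c[:,0]/c[:,2]+m['cx'],m['fy']*c[:,1]/c[:,2]+m['cy']]
def con(p): # console pose
    return Ro.from_euler('z',p[2]).as_matrix(),np.array([p[0],p[1],0])
P36=np.radians(36)
RP=np.array([[np.cos(P36),0,-np.sin(P36)],[0,1,0],[np.sin(P36),0,np.cos(P36)]])
def panel(p,q): # panel pts (mm) -> world
    R,t=con(p); return (np.asarray(q)/1000@RP.T+[0,0,.03])@R.T+t
E
python3 - <<'E'
from h import *
S=[[0,.12,0,200,237.5],[0,-.12,0,259.2,201.2],[.058,.12,.201,180.5,177.5],[.058,-.12,.201,247,142.5],[.185,.12,.201,155.5,155.5],[.185,-.12,.201,221.2,123.8],[.058,-.12,.133,246.8,160],[.058,.12,.133,183.2,193]]
D=[[0,.12,0,230.7,236.4],[.058,.12,.201,209.6,183],[.185,.12,.201,170.7,179.3],[.185,-.12,.201,192.4,143],[.058,-.12,.201,227.3,147],[.185,.12,0,175.9,228.7]]
S=np.array(S);D=np.array(D)
def f(p,sel=3):
    R,t=con(p); o=[]
    if sel&1:o.append(proj(camera_model('scene'),S[:,:3]@R.T+t)-S[:,3:])
    if sel&2:o.append(proj(camera_model('side'),D[:,:3]@R.T+t)-D[:,3:])
    return np.vstack(o).ravel()
for sel in (1,2,3):
    r=least_squares(f,[.6,0,0],args=(sel,),loss='soft_l1');print(sel,r.x.round(4),np.degrees(r.x[2]))
    print(f(r.x,sel).reshape(-1,2).round(1).tolist())
p=r.x
for n,q in dict(rib_shut=[55,-8,25],btn=[55,-8,10.5],hinge=[85,84,-8],tip_up=[85+37*np.sin(.436),84,-8+37*np.cos(.436)]).items():
    X=panel(p,[q]);print(n,X.round(3),proj(camera_model('scene'),X).round(1),proj(camera_model('side'),X).round(1))
E
```

```text
1 [ 0.6044  0.0248 -0.0145] -0.8330114329421132
[[-1.2, 1.5], [0.4, -0.6], [0.2, 0.4], [1.2, -0.7], [-1.1, -0.8], [-0.3, -1.5], [1.2, -0.4], [-0.2, 3.0]]
2 [ 0.606   0.0249 -0.0148] -0.8489195487019663
[[0.2, 0.7], [1.0, -0.2], [-1.1, -0.7], [-0.2, -0.6], [0.6, -1.4], [-0.4, 1.9]]
3 [ 0.6054  0.0246 -0.0152] -0.8690884783873132
[[-1.4, 1.3], [0.2, -0.7], [0.0, 0.2], [1.1, -0.9], [-1.2, -1.0], [-0.4, -1.7], [1.0, -0.6], [-0.4, 2.8], [0.4, 0.6], [1.2, -0.3], [-0.9, -0.7], [0.0, -0.6], [0.8, -1.4], [-0.2, 1.8]]
rib_shut [[0.635 0.016 0.083]] [[225.5 193. ]] [[229.9 192.8]]
btn [[0.644 0.016 0.071]] [[223.8 194.3]] [[227.5 195.4]]
hinge [[0.68  0.108 0.073]] [[191.7 201.7]] [[210.6 209.6]]
tip_up [[0.673 0.108 0.11 ]] [[192.2 194.1]] [[212.3 200.6]]
```

```bash
cat >> h.py <<'E'
p0=np.array([.6054,.0246,-.0152])
def go(tip,p,tool=.182):
    """total shift (tool axes now) & rotvec for fingertip at panel point tip (mm), tool squarely into panel"""
    s=sense(); R=np.array(s['ee_rot']); t=np.array(s['tcp_pos'])
    Rt=con(p)[0]@RP@np.diag([-1,1,-1]); T=panel(p,[tip])[0]-tool*Rt[:,2]
    rv=Ro.from_matrix(R.T@Rt).as_rotvec()
    print('t',s['time_s'],'target',T.round(3),'shift now-axes mm',(R.T@(T-t)*1000).round(1),'in target axes',(Rt.T@(T-t)*1000).round(1),'rotvec',rv.round(4),'F',np.round(s['wrist_force'],1))
def tip(p):
    s=sense(); X=np.array(s['tcp_pos'])+.182*np.array(s['ee_rot'])[:,2]
    R,t=con(p); q=(((X-t)@R)-[0,0,.03])@RP*1000
    print('tip in panel mm',q.round(1),'w',round(s['gripper_width']*87,1),'F tool',(np.array(s['ee_rot']).T@s['wrist_force']).round(1),'t',round(s['time_s'],2))
E
python3 - <<'E'
from h import *
m=camera_model('wrist');s=sense();R=np.array(s['ee_rot'])
Rc=np.array(m['R']);c=-Rc.T@m['t'];print('cam in tool',R.T@(c-s['tcp_pos']),(Rc@R).round(3),m['fx'])
go([60,0,170],p0)
E
```

```text
cam in tool [ 0.0834892  -0.00114464  0.01963442] [[ 0.     1.     0.   ]
 [-0.952  0.    -0.305]
 [-0.305  0.     0.952]] 296.4383940339825
t 1.1 target [0.447 0.027 0.35 ] shift now-axes mm [-413.3  452.4   54.7] in target axes [-99.7 590.7 140.1] rotvec [ 0.1479 -0.6165  0.4553] F [-0.3 -0.7  0.2]
```

>>> arm_command(motion=[[0,-29.5,32.3,3.9,0,0,0],[0,-29.5,32.3,3.9,0,0,0],[0,-29.5,32.3,3.9,0,0,0],[0,-29.5,32.3,3.9,0,0,0],[0,-29.5,32.3,3.9,0,0,0],[0,-29.5,32.3,3.9,0,0,0],[0,-29.5,32.3,3.9,0,0,0]])

```text
time_s: 1.8
tcp_pos: [0.3611, -0.2656, 0.3776]
ee_rot: [[-0.898, -0.44, 0.001], [-0.44, 0.898, -0.0], [-0.001, -0.001, -1.0]]
wrist_force: [0.5, 0.0, -0.1]
gripper_width: 0.447
gripper_force: 0.0
```

>>> arm_command(motion=[[0,-29.5,32.3,3.9,0,0,0],[0,-29.5,32.3,3.9,0,0,0],[0,-29.5,32.3,3.9,0,0,0],[0,-29.5,32.3,3.9,0,0,0],[0,-29.5,32.3,3.9,0,0,0],[0,-29.5,32.3,3.9,0,0,0],[0,-29.5,32.3,3.9,0,0,0]])

```text
time_s: 2.5
tcp_pos: [0.447, 0.0285, 0.3505]
ee_rot: [[-0.898, -0.441, 0.001], [-0.441, 0.898, 0.0], [-0.001, -0.0, -1.0]]
wrist_force: [0.7, -0.0, 1.0]
gripper_width: 0.005
gripper_force: 0.0
```

>>> arm_command(motion=[[0,0,0,0,0.0246,-0.1027,0.0759],[0,0,0,0,0.0246,-0.1027,0.0759],[0,0,0,0,0.0246,-0.1027,0.0759],[0,0,0,0,0.0246,-0.1027,0.0759],[0,0,0,0,0.0246,-0.1027,0.0759],[0,0,0,0,0.0246,-0.1027,0.0759],[0,0,0,0,0,0,0],[0,0,0,0,0,0,0]])

```text
time_s: 3.3
tcp_pos: [0.4549, 0.0164, 0.3603]
ee_rot: [[-0.864, -0.051, 0.501], [-0.07, 0.997, -0.019], [-0.499, -0.052, -0.865]]
wrist_force: [0.5, 0.4, 0.0]
gripper_width: 0.005
gripper_force: 0.0
```

```bash
python3 - <<'E'
from h import *
import cv2
m=camera_model('wrist');im=capture('wrist');tip(p0);go([60,0,170],p0)
cv2.imwrite('pics/w1raw.png',im[:,:,::-1]);np.save('w1.npy',np.c_[m['R'],m['t']])
for n in ['button_top','shutter_rib','lever_tip','lever_hinge','head_edge']:
    print(n,[(np.round(d['location'],1).tolist(),round(d['p'],2)) for d in find_in(n,'wrist')[:2]])
q={'rib_top':[55,-8,36],'railA0':[20,-105,17],'railA1':[20,25,17],'railB1':[90,25,17],'railB0':[90,-105,17],'tip_up':[100.6,84,25.5],'housL':[107,120,49],'housR':[107,-120,49],'PL':[0,120,0],'PR':[0,-120,0],'surr1':[57,62,4.5],'surr2':[57,106,4.5]}
X=proj(m,panel(p0,list(q.values())));print(dict(zip(q,X.round(0).tolist())))
o=cv2.resize(im[:,:,::-1],None,fx=1.5,fy=1.5)
for k,x in zip(q,X):cv2.drawMarker(o,tuple(int(v) for v in x*1.5),(0,0,255),0,10)
cv2.imwrite('pics/w1.png',o)
E
```

```text
tip in panel mm [ 54.2 -12.1 174.5] w 0.2 F tool [ 0.  -0.4 -0.3] t 3.35
t 3.35 target [0.447 0.027 0.35 ] shift now-axes mm [11.5 11.1  4.7] in target axes [12.8 10.1  3.5] rotvec [-0.0067 -0.103   0.0842] F [-0.2 -0.4  0.3]
button_top [([196.2, 254.7], 0.34)]
shutter_rib [([192.7, 257.7], 0.93), ([234.3, 334.6], 0.69)]
lever_tip [([195.7, 261.1], 0.67), ([235.3, 333.8], 0.64)]
lever_hinge [([194.4, 262.3], 0.56)]
head_edge [([189.5, 263.1], 0.93)]
{'rib_top': [259.0, 196.0], 'railA0': [173.0, 154.0], 'railA1': [291.0, 164.0], 'railB1': [284.0, 224.0], 'railB0': [172.0, 215.0], 'tip_up': [336.0, 240.0], 'housL': [375.0, 256.0], 'housR': [148.0, 238.0], 'PL': [373.0, 152.0], 'PR': [165.0, 134.0], 'surr1': [318.0, 197.0], 'surr2': [355.0, 200.0]}
```

View pics/w1.png

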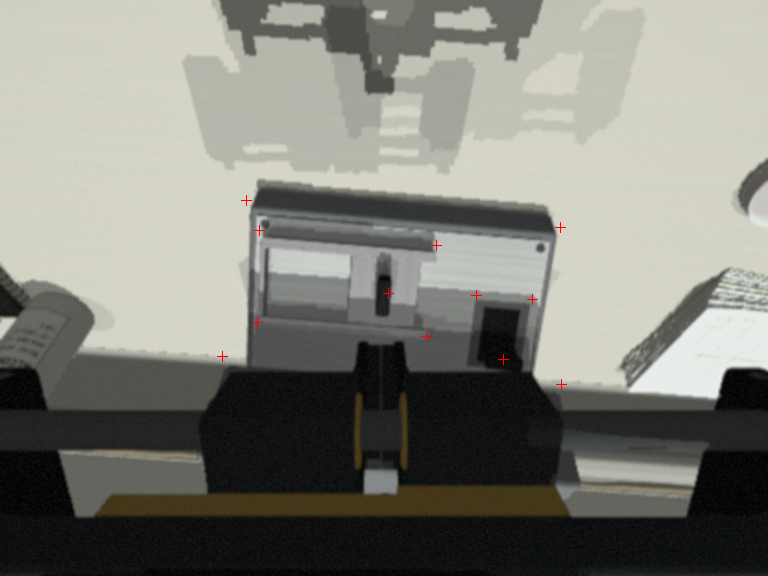

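The wrist picture shows the shutter shut, with its rib at (384,285), and the lever up at about (500,345) in the enlarged view. My predicted marks are about 3–5 mm off up the slope. I'll move closer and refine.

>>> arm_command(motion=[[0,0,0,0,-0.0034,-0.0515,0.042],[0,0,0,0,-0.0034,-0.0515,0.042],[0,19,10,32,0,0,0],[0,19,10,32,0,0,0],[0,0,0,0,0,0,0],[0,0,0,0,0,0,0]])

```text
time_s: 4.2
tcp_pos: [0.4721, 0.0455, 0.3451]
ee_rot: [[-0.856, 0.018, 0.516], [0.003, 1.0, -0.03], [-0.517, -0.025, -0.856]]
wrist_force: [-1.1, -0.6, 0.3]
gripper_width: 0.005
gripper_force: 0.0
```

```bash
python3 - <<'E'
from h import *
import cv2
m=camera_model('wrist');im=capture('wrist');tip(p0);go([60,0,110],p0)
np.savez('w2.npz',R=m['R'],t=m['t'],k=[m['fx'],m['fy'],m['cx'],m['cy']],im=im)
q={'railA0':[20,-105,17],'railA1':[20,25,17],'railB1':[90,25,17],'railB0':[90,-105,17],'tip_up':[100.6,84,25.5],'PL':[0,120,0],'PR':[0,-120,0],'surr1':[57,62,4.5],'surr2':[57,106,4.5]}
for k in [(0,0)]:
  for a in (41,69):
    for b in (-13,-3): q[f'rib{a}{b}']=[a,b,36]
X=proj(m,panel(p0,list(q.values())));print(dict(zip(q,X.round(0).tolist())))
o=cv2.resize(im[60:300,100:460,::-1],None,fx=2.2,fy=2.2,interpolation=cv2.INTER_CUBIC)
for k,x in zip(q,X):cv2.drawMarker(o,tuple(int(v) for v in (x-[100,60])*2.2),(0,0,255),0,8)
cv2.imwrite('pics/w2.png',o);print(o.shape)
E
```

```text
tip in panel mm [ 62.   14.8 152.6] w 0.3 F tool [-0.   0.3 -0.2] t 4.25
t 4.25 target [0.482 0.026 0.302] shift now-axes mm [ 13.9 -17.7  43.6] in target axes [ 17.3 -18.8  41.9] rotvec [-0.0219 -0.0842  0.0106] F [-0.1  0.3  0.2]
{'railA0': [141.0, 151.0], 'railA1': [268.0, 153.0], 'railB1': [266.0, 219.0], 'railB0': [145.0, 216.0], 'tip_up': [322.0, 232.0], 'PL': [358.0, 134.0], 'PR': [132.0, 131.0], 'surr1': [301.0, 187.0], 'surr2': [341.0, 187.0], 'rib41-13': [228.0, 176.0], 'rib41-3': [239.0, 176.0], 'rib69-13': [229.0, 204.0], 'rib69-3': [239.0, 204.0]}
(528, 792, 3)
```

View pics/w2.png

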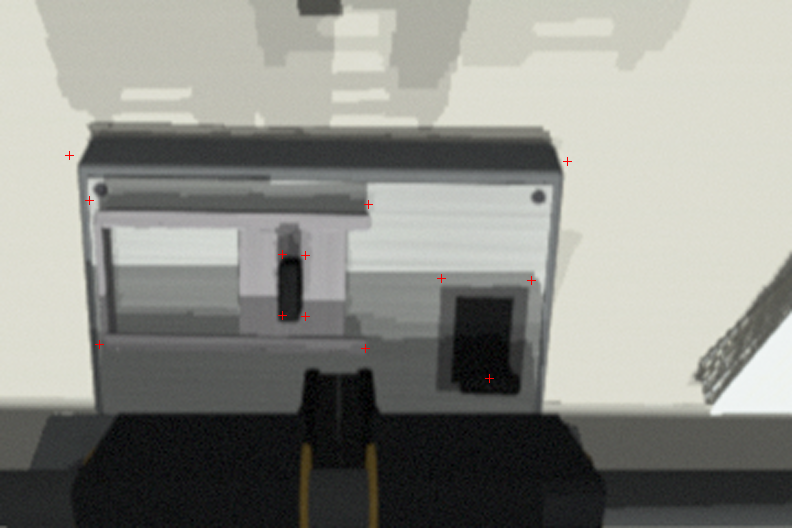

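The close view shows the rib's outer end at (279–301, 258–320), the surround's lower edge at (441–528, 288) and the panel's lower corners at (80,168) and (561,175). I'll fit the pose to these.

```bash
cat > fit2.py <<'E'
from h import *
d=np.load('w2.npz');k=d['k'];m=dict(R=d['R'],t=d['t'],fx=k[0],fy=k[1],cx=k[2],cy=k[3])
Q=np.array([[0,-120,0,80,168],[0,120,0,561,175],[57,62,4.5,441,287],[57,106,4.5,528,290],[41,-13,36,279,258],[41,-3,36,301,258],[69,-13,36,279,320],[69,-3,36,301,320],[20,25,17,370,213],[20,-105,17,98,211],[90,25,17,364,350]],float)
uv=Q[:,3:]/2.2+[100,60]
def f(v,n):
    X=panel(v[:3],Q[:,:3])+[0,0,v[3] if n>3 else 0]
    mm=dict(m)
    if n>4: # small rotation of camera
        dR=Ro.from_rotvec(v[4:7]).as_matrix(); mm=dict(m,R=dR@m['R'],t=dR@m['t'])
    return (proj(mm,X)-uv).ravel()
for n,free in((3,'xyyaw'),(4,'+z'),(7,'+camrot')):
    x0=np.r_[p0,0,0,0,0][:n]
    r=least_squares(f,x0,args=(n,),loss='soft_l1');print(free,r.x.round(4),'cost',round(r.cost,1));print(f(r.x,n).reshape(-1,2).round(1).tolist())
E
python3 fit2.py
```

```text
xyyaw [ 0.6108  0.0237 -0.0128] cost 19.4
[[-3.9, -1.4], [0.8, -2.1], [-1.1, -0.6], [-0.3, -1.4], [1.1, 2.4], [1.3, 2.5], [1.4, 1.6], [1.3, 1.7], [-1.6, 0.0], [-3.1, -0.7], [-0.2, 2.5]]
+z [ 0.6151  0.0241 -0.0143 -0.0047] cost 15.5
[[-1.0, -1.1], [-0.6, -1.5], [-1.4, -1.2], [-1.5, -1.9], [2.3, 1.9], [2.2, 2.0], [2.5, 0.5], [2.2, 0.7], [-1.3, 0.0], [-0.3, -0.8], [0.1, 1.2]]
+camrot [ 0.5939  0.0337  0.1022 -0.0208 -0.0853 -0.0507  0.0874] cost 5.6
[[0.5, 0.2], [0.2, -0.8], [-1.0, 0.4], [0.2, -0.2], [0.5, 0.2], [0.5, 0.4], [0.5, -0.3], [0.3, -0.1], [-2.1, -0.3], [-0.3, -1.0], [-0.5, 3.0]]
```

```bash
echo 'p1=np.array([.608,.0242,-.014])' >> h.py; python3 - <<'E'
from h import *
tip(p1);go([55,22,60],p1)
E
```

```text
tip in panel mm [ 59.9  15.2 154.1] w 0.3 F tool [-0.   0.3 -0.2] t 4.25
t 4.25 target [0.511 0.048 0.258] shift now-axes mm [12.2  4.9 94.7] in target axes [20.2  2.6 93.4] rotvec [-0.0226 -0.0842  0.0096] F [-0.1  0.3  0.2]
```

>>> arm_command(motion=[[0,0,0,0,-0.0226,-0.0842,0.0096],[0,0,0,0,0,0,0],[0,5,0.6,24,0,0,0],[0,5,0.6,24,0,0,0],[0,5,0.6,24,0,0,0],[0,5,0.6,22,0,0,0],[0,0,0,0,0,0,0],[0,0,0,0,0,0,0]])

```text
time_s: 5.05
tcp_pos: [0.5248, 0.0626, 0.3292]
ee_rot: [[-0.862, 0.031, 0.506], [0.013, 0.999, -0.039], [-0.507, -0.028, -0.862]]
wrist_force: [0.1, 0.3, 0.1]
gripper_width: 0.008
gripper_force: 0.0
```

```bash
python3 - <<'E'
from h import *
tip(p1);go([55,22,22],p1)
E
```

```text
tip in panel mm [ 90.5  31.3 110.2] w 0.7 F tool [-0.1  0.3 -0.1] t 5.05
t 5.05 target [0.533 0.047 0.227] shift now-axes mm [ 44.4 -12.2  92.4] in target axes [ 53.1 -15.2  87.3] rotvec [-0.0323 -0.097   0.0011] F [0.1 0.3 0.1]
```

```bash
python3 - <<'E'
from h import *
s=sense();print(np.round(s['joints'],1),np.round(s['joint_velocities'],2),np.round(s['effort'],1),s['wrist_force'])
E
```

```text
[  13.3   11.5  -46.9   75.3   -9.2 -177.4] [-0.09 -0.96 -0.7   0.03  0.02 -0.02] [  0.  -25.2  15.3   0.8  -0.    0. ] [0.07556557 0.28640555 0.11293345]
```

>>> arm_command(motion=[[0,0,0,-20,0,0.14,0],[0,0,0,0,0,0.14,0],[0,0,0,0,0,0.14,0],[0,0,0,0,0,0.14,0],[0,0,0,0,0,0,0],[0,0,0,0,0,0,0]])

```text
time_s: 5.65
tcp_pos: [0.5429, 0.0409, 0.3517]
ee_rot: [[-0.939, 0.084, 0.333], [0.049, 0.992, -0.113], [-0.34, -0.09, -0.936]]
wrist_force: [0.2, -0.1, -0.1]
gripper_width: 0.007
gripper_force: 0.0
```

```bash
python3 - <<'E'
from h import *
s=sense();print(s['time_s'],np.round(s['joints'],2).tolist(),s['tcp_pos'].round(4),s['ee_rot'].round(3).tolist());tip(p1)
E
```

```text
5.65 [22.9, 13.43, -30.25, 25.26, -33.23, -136.51] [0.5429 0.0409 0.3517] [[-0.939, 0.084, 0.333], [0.049, 0.992, -0.113], [-0.34, -0.09, -0.936]]
tip in panel mm [ 85.4  -3.9 125.1] w 0.6 F tool [-0.2 -0.1  0.2] t 5.65
```

```bash
cat > kin.py <<'E'
from h import *
e=lambda a,d:Ro.from_euler(a,d,degrees=True).as_matrix()
s4=1
def ori(J): # columns forearm etc.
    A=e('z',J[0]);F=A@e('y',J[1]-J[2]);W=F@e('x',sg[0]*J[3]);T=W@e('y',-J[4])
    return A,F,W,T
sg=[1,1]
def fk(J,k):
    h,a,L1,L2,el,d5,d6=k
    A,F,W,T=ori(J)
    B=A@e('y',J[1])
    p=np.array([0,0,h])+A[:,0]*a+B[:,2]*L1+F[:,2]*el+F[:,0]*L2+T[:,1]*d5+T[:,0]*d6
    R=T@np.array([[0,0,1],[0,1,0],[-1,0,0]])@e('z',c6+sg[1]*J[5])
    return p,R
c6=-90
D=[([-49.068,22.042,.453,0,-68.411,-14.817],[.27504,-.56099,.40365],[[-.898,-.44,-.001],[-.44,.898,.002],[0,.002,-1]]),
([13.3,11.5,-46.9,75.3,-9.2,-177.4],[.5248,.0626,.3292],[[-.862,.031,.506],[.013,.999,-.039],[-.507,-.028,-.862]]),
([22.9,13.43,-30.25,25.26,-33.23,-136.51],[.5429,.0409,.3517],[[-.939,.084,.333],[.049,.992,-.113],[-.34,-.09,-.936]])]
E
python3 - <<'E'
import kin;from kin import *
best=[]
for a in(1,-1):
  for b in(1,-1):
    for c in(0,90,-90,180):
      kin.sg[:]=[a,b];kin.c6=c
      er=[np.abs(fk(J,[0]*7)[1]-np.array(R)).max() for J,p,R in D];best.append((max(er),a,b,c))
best.sort();print(best[:3])
kin.sg[:]=best[0][1:3];kin.c6=best[0][3]
r=least_squares(lambda k:np.r_[np.ravel([fk(J,k)[0]-p for J,p,R in D]),.02*(k-[.185,0,.41,.43,0,-.13,.145])],[.185,0,.41,.43,0,-.13,.145]);print(r.x.round(4),[(fk(J,r.x)[0]-p).round(4).tolist() for J,p,R in D])
E
```

```text
[(np.float64(0.0019999999999998526), -1, -1, -90), (np.float64(0.9885086759122116), -1, 1, -90), (np.float64(1.3379123691816746), -1, -1, 0)]
[ 0.2018  0.015   0.5303  0.4234 -0.0107 -0.1599  0.1237] [[-0.0003, 0.0001, 0.0003], [-0.0003, 0.0, 0.0004], [0.0005, 0.0003, -0.0007]]
```

```bash
cat >> kin.py <<'E'
sg[:]=[-1,-1];c6=-90
K=np.array([.2018,.015,.5303,.4234,-.0107,-.1599,.1237])
lo=np.array([-179.8,-69.3,-61.2,-181.2,-171.1,-177.4]);hi=np.array([179.8,118.1,80.6,117.6,-9.2,177.4])
def Tt(tipq,tilt=36,half=0,p=p1):
    R=con(p)[0]@e('y',-(36-0)*0)  # console frame
    t=np.radians(tilt); z=np.array([np.sin(t),0,-np.cos(t)]);y=np.array([0,1.,0]);x=np.cross(y,z)
    Rt=R@np.c_[x,y,z]@(np.diag([-1,-1,1]) if half else np.eye(3))
    return panel(p,[tipq])[0]-.182*Rt[:,2],Rt
def ik(T,R,seed=0,n=60,start=None):
    rng=np.random.default_rng(seed);sol=[]
    f=lambda J:np.r_[(fk(J,K)[0]-T)*10,(fk(J,K)[1]-R).ravel()]
    for i in range(n):
        J0=start if (start is not None and i==0) else lo+(hi-lo)*rng.random(6)*[.5,1,1,1,1,1]+[45*1.0*2*0,0,0,0,0,0]
        r=least_squares(f,np.clip(J0,lo+.1,hi-.1),bounds=(lo,hi),x_scale=50,max_nfev=80)
        if r.cost<1e-5 and not any(np.abs(r.x-s).max()<2 for s in sol): sol.append(r.x)
    return sol
E
python3 - <<'E'
from kin import *
for nm,q in dict(rib=[55,22,22],ribopen=[55,-95,22],lev0=[50,84,12],lev1=[87,84,12],view=[60,0,150]).items():
    for h in(0,1):
        for s in ik(*Tt(q,36,h),n=40): print(nm,h,s.round(0),'margin',np.minimum(s-lo,hi-s).min().round(1))
E
python3 - <<'E'
from kin import *
J,p,R=D[2];print(len(ik(np.array(p),np.array(R),n=20)))
for nm,q in dict(rib=[55,22,22],ribopen=[55,-95,22],lev0=[50,84,12],view=[60,0,110]).items():
  T,_=Tt(q)
  for h in (0,1):
    o=[]
    for tilt in (0,15,20,25,30,36,45):
      T,R=Tt(q,tilt,h);f=lambda J:np.r_[(fk(J,K)[0]-T)*10,(fk(J,K)[1]-R).ravel()]
      rng=np.random.default_rng(1);b=None
      for i in range(12):
        r=least_squares(f,lo+(hi-lo)*rng.random(6),bounds=(lo,hi),max_nfev=200)
        if b is None or r.cost<b.cost:b=r
      o.append((tilt,round(b.cost,6),b.x.round(0).tolist()))
    print(nm,h,*o,sep='\n ')
E
```

```text
1
rib
 0
 (0, np.float64(0.0), [19.0, 32.0, -6.0, -0.0, -52.0, -109.0])
 (15, np.float64(0.0), [21.0, 26.0, -23.0, 12.0, -28.0, -122.0])
 (20, np.float64(0.0), [21.0, 24.0, -32.0, 25.0, -17.0, -135.0])
 (25, np.float64(0.003226), [18.0, 23.0, -39.0, 43.0, -9.0, -150.0])
 (30, np.float64(0.024693), [-1.0, 22.0, -46.0, 118.0, -9.0, 152.0])
 (36, np.float64(0.019563), [-12.0, 23.0, -36.0, -181.0, -9.0, 100.0])
 (45, np.float64(0.001346), [-10.0, 23.0, -28.0, -143.0, -9.0, 60.0])
rib
 1
 (0, np.float64(0.0), [19.0, 32.0, -6.0, -0.0, -52.0, 71.0])
 (15, np.float64(0.0), [21.0, 26.0, -23.0, 12.0, -28.0, 58.0])
 (20, np.float64(0.0), [21.0, 24.0, -32.0, 25.0, -17.0, 45.0])
 (25, np.float64(0.003226), [18.0, 23.0, -39.0, 43.0, -9.0, 30.0])
 (30, np.float64(0.024693), [-1.0, 22.0, -46.0, 118.0, -9.0, -28.0])
 (36, np.float64(0.019563), [-12.0, 23.0, -36.0, -181.0, -9.0, -80.0])
 (45, np.float64(0.001346), [-10.0, 23.0, -28.0, -143.0, -9.0, -120.0])
ribopen
 0
 (0, np.float64(0.0), [8.0, 32.0, -6.0, 0.0, -52.0, -99.0])
 (15, np.float64(0.0), [9.0, 26.0, -21.0, 5.0, -29.0, -104.0])
 (20, np.flo
[... 1958 characters left out ...]
-40.0, 32.0, -17.0, -140.0])
 (30, np.float64(0.002852), [16.0, 11.0, -48.0, 54.0, -9.0, -158.0])
 (36, np.float64(0.032595), [16.0, 10.0, -50.0, 55.0, -9.0, -160.0])
 (45, np.float64(0.027686), [-16.0, 11.0, -37.0, -156.0, -9.0, 76.0])
view
 1
 (0, np.float64(0.0), [18.0, 22.0, -10.0, -0.0, -58.0, 71.0])
 (15, np.float64(0.0), [21.0, 15.0, -25.0, 9.0, -36.0, 62.0])
 (20, np.float64(0.0), [21.0, 14.0, -31.0, 16.0, -27.0, 54.0])
 (25, np.float64(0.0), [20.0, 12.0, -40.0, 32.0, -17.0, 40.0])
 (30, np.float64(0.002852), [16.0, 11.0, -48.0, 54.0, -9.0, 22.0])
 (36, np.float64(0.032595), [16.0, 10.0, -50.0, 55.0, -9.0, 20.0])
 (45, np.float64(0.027686), [-16.0, 11.0, -37.0, -156.0, -9.0, -104.0])
```

```bash
cat >> kin.py <<'E'
def Tz(tipq,tilt,yaw,roll=0,p=p1):
    """tool tilted fwd by tilt, heading yaw (deg, about world z, rel. console), roll about tool z"""
    R=con(p)[0]@e('z',yaw)@e('y',-tilt)@np.diag([-1,1,-1.])@e('z',roll)
    return panel(p,[tipq])[0]-.182*R[:,2],R
def sol(T,R,J0,n5=-12):
    h2=hi.copy();h2[4]=n5
    f=lambda J:np.r_[(fk(J,K)[0]-T)*10,(fk(J,K)[1]-R).ravel()]
    return least_squares(f,np.clip(J0,lo+.1,h2-.1),bounds=(lo,h2),max_nfev=100)
E
python3 - <<'E'
from kin import *
pts=dict(rib=[55,22,22],btn=[55,-8,10],ribopen=[55,-95,22],lev0=[50,84,12],lev1=[87,84,12])
for tilt in (36,40,45,50,55,60):
  for yaw in (-30,-20,-10,0,10,20,30):
    o=[]
    for q in pts.values():
      b=min((sol(*Tz(q,tilt,yaw,ro),J0) for ro,J0 in ((0,[-6,26,-35,-160,-20,81]),(0,[20,24,-30,60,-20,-150]),(0,[0,24,-30,-90,-20,0]))),key=lambda r:r.cost)
      o.append(b)
    c=[r.cost<1e-5 for r in o]
    if sum(c)>1: print(tilt,yaw,c,[(round(r.x[3]),round(r.x[4]),round(r.x[5])) for r in o])
E
```

```text
36 30 [np.True_, np.True_, np.True_, np.False_, np.True_] [(-39, -18, -37), (-42, -21, -30), (-44, -28, -20), (-34, -12, -48), (-27, -14, -54)]
40 30 [np.True_, np.True_, np.True_, np.True_, np.True_] [(-51, -19, -23), (-53, -22, -17), (-53, -29, -10), (-48, -13, -31), (-40, -14, -41)]
45 -10 [np.True_, np.True_, np.False_, np.False_, np.False_] [(-181, -20, 91), (-173, -19, 86), (-148, -12, 66), (-181, -21, 86), (-181, -15, 86)]
45 20 [np.False_, np.True_, np.True_, np.False_, np.False_] [(-67, -12, -13), (-69, -14, -8), (-67, -22, -3), (-82, -12, 0), (-65, -12, -20)]
45 30 [np.True_, np.True_, np.True_, np.True_, np.True_] [(-67, -22, -4), (-68, -24, 0), (-64, -32, 3), (-69, -16, -6), (-58, -16, -19)]
50 -10 [np.True_, np.True_, np.True_, np.False_, np.False_] [(-181, -30, 91), (-175, -29, 88), (-150, -20, 69), (-181, -30, 86), (-181, -24, 86)]
50 0 [np.True_, np.True_, np.True_, np.True_, np.True_] [(-151, -20, 71), (-144, -19, 65), (-107, -12, 27), (-170, -27, 85), (-168, -21, 83)]
50 10 [np.True_, np.True_, np.True_, np.True_, np.False_] [(-109, -12, 29), (-106, -15, 29), (-90, 
[... 1047 characters left out ...]
_, np.True_, np.True_, np.False_, np.False_] [(-181, -50, 90), (-176, -50, 89), (-160, -44, 83), (-181, -51, 87), (-181, -44, 87)]
60 0 [np.True_, np.True_, np.True_, np.True_, np.True_] [(-161, -44, 84), (-156, -44, 82), (-139, -38, 70), (-173, -49, 88), (-172, -42, 87)]
60 10 [np.True_, np.True_, np.True_, np.True_, np.True_] [(-140, -38, 71), (-135, -38, 68), (-118, -36, 55), (-153, -42, 80), (-150, -35, 74)]
60 20 [np.True_, np.True_, np.True_, np.True_, np.True_] [(-119, -36, 55), (-116, -38, 54), (-103, -40, 44), (-132, -38, 65), (-126, -31, 56)]
60 30 [np.True_, np.True_, np.True_, np.True_, np.True_] [(-103, -40, 44), (-101, -41, 44), (-91, -46, 37), (-113, -38, 51), (-107, -34, 41)]
```

```bash
cat > plan.py <<'E'
from kin import *
from scipy.interpolate import PchipInterpolator
def rows(Js,jaw=0):
    out=[];p,R=fk(Js[0],K)
    for J in Js[1:]:
        q,S=fk(J,K);d=R.T@(q-p)*1000;v=Ro.from_matrix(R.T@S).as_rotvec();out.append([jaw,*d.round(1),*v.round(3)]);p,R=q,S
    return out
E
python3 - <<'E'
from plan import *
import json
J0=np.array(sense()['joints'])
G=sol(*Tz([57,22,70],55,0),[-6,26,-35,-158,-33,80]);print('goal',G.x.round(1),G.cost,J0.round(1))
for mid in ([5,0,-15,-65,-45,-30],[0,-5,-10,-65,-50,-30],[5,5,-20,-65,-35,-30]):
    W=np.array([J0,mid,G.x]);pc=PchipInterpolator([0,.5,1],W)
    for N in (26,30,34):
        Js=pc(np.linspace(0,1,N+1));r=np.array(rows(Js))
        print(mid,N,'maxmm',np.linalg.norm(r[:,1:4],axis=1).max().round(0),'maxdeg',np.degrees(np.linalg.norm(r[:,4:],axis=1)).max().round(1),'dJ',np.abs(np.diff(Js,axis=0)).max(0).round(1))
    for J in Js[::4]:
        p,R=fk(J,K);print('   tcp',p.round(2),'tip',(p+.182*R[:,2]).round(2))
E
```

```text
goal [ -15.    19.5  -39.4 -152.4  -25.7   73. ] 3.842346156760576e-20 [  22.9   13.4  -30.2   25.3  -33.2 -136.5]
[5, 0, -15, -65, -45, -30] 26 maxmm 32.0 maxdeg 8.3 dJ [1.6 2.7 3.3 7.  2.6 8.3]
[5, 0, -15, -65, -45, -30] 30 maxmm 28.0 maxdeg 7.3 dJ [1.4 2.3 2.9 6.1 2.3 7.2]
[5, 0, -15, -65, -45, -30] 34 maxmm 24.0 maxdeg 6.5 dJ [1.2 2.1 2.6 5.4 2.  6.4]
   tcp [0.54 0.04 0.35] tip [0.6  0.02 0.18]
   tcp [0.52 0.   0.4 ] tip [0.58 0.02 0.23]
   tcp [ 0.49 -0.    0.41] tip [0.56 0.05 0.25]
   tcp [0.47 0.01 0.41] tip [0.55 0.11 0.28]
   tcp [0.46 0.04 0.41] tip [0.55 0.17 0.32]
   tcp [0.46 0.07 0.41] tip [0.57 0.2  0.35]
   tcp [0.47 0.09 0.39] tip [0.61 0.2  0.36]
   tcp [0.48 0.08 0.34] tip [0.64 0.15 0.3 ]
   tcp [0.48 0.06 0.27] tip [0.64 0.08 0.19]
[0, -5, -10, -65, -50, -30] 26 maxmm 43.0 maxdeg 10.0 dJ [2.  3.4 4.1 7.  3.4 8.3]
[0, -5, -10, -65, -50, -30] 30 maxmm 37.0 maxdeg 8.7 dJ [1.8 3.  3.5 6.1 2.9 7.2]
[0, -5, -10, -65, -50, -30] 34 maxmm 33.0 maxdeg 7.8 dJ [1.6 2.6 3.1 5.4 2.6 6.4]
   tcp [0.54 0.04 0.35] tip [0.6  0.02 0.18]
   tcp [ 0.52 -0.02  0.43] tip [ 0.59 -0. 
[... 280 characters left out ...]
.37]
   tcp [0.49 0.05 0.28] tip [0.65 0.07 0.22]
[5, 5, -20, -65, -35, -30] 26 maxmm 20.0 maxdeg 5.9 dJ [1.6 1.9 2.6 7.  1.1 8.3]
[5, 5, -20, -65, -35, -30] 30 maxmm 17.0 maxdeg 5.1 dJ [1.4 1.7 2.2 6.1 1.  7.2]
[5, 5, -20, -65, -35, -30] 34 maxmm 15.0 maxdeg 4.5 dJ [1.2 1.5 2.  5.4 0.9 6.4]
   tcp [0.54 0.04 0.35] tip [0.6  0.02 0.18]
   tcp [0.52 0.   0.37] tip [0.58 0.02 0.2 ]
   tcp [ 0.49 -0.01  0.36] tip [0.57 0.05 0.2 ]
   tcp [0.47 0.01 0.35] tip [0.56 0.09 0.21]
   tcp [0.46 0.03 0.34] tip [0.56 0.13 0.23]
   tcp [0.46 0.06 0.34] tip [0.58 0.16 0.25]
   tcp [0.46 0.07 0.32] tip [0.6  0.16 0.26]
   tcp [0.47 0.08 0.29] tip [0.63 0.13 0.23]
   tcp [0.47 0.06 0.25] tip [0.63 0.08 0.16]
```

```bash
python3 - <<'E'
from plan import *
J0=np.array(sense()['joints'])
G=sol(*Tz([45,22,100],55,0),[-6,26,-35,-158,-33,80]);print('goal',G.x.round(1))
pc=PchipInterpolator([0,.5,1],np.array([J0,[5,0,-15,-65,-45,-30],G.x]));Js=pc(np.linspace(0,1,29))
np.save('Js.npy',Js);r=rows(Js)
for i in range(0,28,7):print(str(r[i:i+7]).replace('np.float64(','').replace(')',''))
for i in (7,14,21,28):print(Js[i].round(1),fk(Js[i],K)[0].round(3))
E
```

```text
goal [ -15.1   14.6  -40.8 -148.2  -22.6   68.6]
[[0, -0.9, -16.7, -15.7, -0.048, 0.004, -0.005], [0, 2.4, -12.9, -13.8, -0.057, 0.002, -0.012], [0, 4.7, -8.9, -11.9, -0.065, -0.003, -0.019], [0, 6.2, -5.2, -10.0, -0.07, -0.009, -0.025], [0, 6.9, -1.7, -8.1, -0.073, -0.016, -0.03], [0, 7.0, 1.4, -6.2, -0.074, -0.024, -0.034], [0, 6.5, 4.0, -4.4, -0.073, -0.032, -0.038]]
[[0, 5.7, 6.0, -2.6, -0.071, -0.04, -0.04], [0, 4.6, 7.5, -0.9, -0.066, -0.048, -0.042], [0, 3.3, 8.4, 0.6, -0.06, -0.055, -0.043], [0, 2.0, 8.8, 2.0, -0.053, -0.061, -0.043], [0, 0.8, 8.7, 3.1, -0.044, -0.067, -0.043], [0, -0.4, 8.3, 4.1, -0.035, -0.071, -0.042], [0, -1.4, 7.4, 4.9, -0.024, -0.073, -0.041]]
[[0, -1.2, 6.1, 5.7, -0.012, -0.074, -0.038], [0, 0.2, 4.4, 6.1, 0.003, -0.072, -0.033], [0, 1.8, 2.8, 6.1, 0.018, -0.067, -0.028], [0, 3.7, 1.2, 5.8, 0.033, -0.06, -0.023], [0, 5.8, -0.3, 5.1, 0.047, -0.049, -0.018], [0, 8.0, -1.7, 4.3, 0.06, -0.037, -0.013], [0, 10.3, -3.0, 3.3, 0.071, -0.021, -0.009]]
[[0, 12.7, -4.1, 2.4, 0.08, -0.004, -0.005], [0, 15.1, -5.1, 1.5, 0.086, 0.015, -0.001], [0, 17.6, -6.0, 0.8, 0.089, 0.035, 0.002], [0, 20.0, -6.6, 0.5, 0.089, 0.056, 0.004], [0, 22.4, -6.9, 0.4, 0.085, 0.076, 0.006], [0, 24.7, -6.9, 0.6, 0.078, 0.096, 0.007], [0, 26.9, -6.6, 1.2, 0.068, 0.114, 0.008]]
[ 14.2   3.3 -18.2 -20.8 -42.7 -82.2] [ 0.486 -0.     0.407]
[  5.   0. -15. -65. -45. -30.] [0.456 0.052 0.414]
[  -4.8    3.7  -22.1 -107.5  -38.7   20.3] [0.465 0.083 0.379]
[ -15.1   14.6  -40.8 -148.2  -22.6   68.6] [0.437 0.049 0.242]
```

>>> arm_command(motion=[[0,-0.9,-16.7,-15.7,-0.048,0.004,-0.005],[0,2.4,-12.9,-13.8,-0.057,0.002,-0.012],[0,4.7,-8.9,-11.9,-0.065,-0.003,-0.019],[0,6.2,-5.2,-10.0,-0.07,-0.009,-0.025],[0,6.9,-1.7,-8.1,-0.073,-0.016,-0.03],[0,7.0,1.4,-6.2,-0.074,-0.024,-0.034],[0,6.5,4.0,-4.4,-0.073,-0.032,-0.038]])

```text
time_s: 6.35
tcp_pos: [0.484, -0.0028, 0.4074]
ee_rot: [[-0.898, -0.224, 0.378], [-0.09, 0.936, 0.341], [-0.43, 0.272, -0.86]]
wrist_force: [-0.3, -0.4, -0.3]
gripper_width: 0.001
gripper_force: 0.0
```

>>> arm_command(motion=[[0,5.7,6.0,-2.6,-0.071,-0.04,-0.04],[0,4.6,7.5,-0.9,-0.066,-0.048,-0.042],[0,3.3,8.4,0.6,-0.06,-0.055,-0.043],[0,2.0,8.8,2.0,-0.053,-0.061,-0.043],[0,0.8,8.7,3.1,-0.044,-0.067,-0.043],[0,-0.4,8.3,4.1,-0.035,-0.071,-0.042],[0,-1.4,7.4,4.9,-0.024,-0.073,-0.041],[0,0,0,0,0,0,0]])

```text
time_s: 7.15
tcp_pos: [0.4542, 0.0489, 0.4128]
ee_rot: [[-0.584, -0.599, 0.548], [-0.095, 0.721, 0.687], [-0.806, 0.349, -0.478]]
wrist_force: [-0.1, -0.3, 0.5]
gripper_width: 0.007
gripper_force: 0.0
```

```bash
python3 - <<'E'
from h import *
s=sense();print(s['joints'].round(1),s['tcp_pos'].round(3))
E
```

```text
[  4.6   1.5 -14.1 -65.1 -44.9 -29.7] [0.454 0.049 0.413]
```

Tracking matches the plan. On to the second half.

>>> arm_command(motion=[[0,-1.2,6.1,5.7,-0.012,-0.074,-0.038],[0,0.2,4.4,6.1,0.003,-0.072,-0.033],[0,1.8,2.8,6.1,0.018,-0.067,-0.028],[0,3.7,1.2,5.8,0.033,-0.06,-0.023],[0,5.8,-0.3,5.1,0.047,-0.049,-0.018],[0,8.0,-1.7,4.3,0.06,-0.037,-0.013],[0,10.3,-3.0,3.3,0.071,-0.021,-0.009]])

```text
time_s: 7.85
tcp_pos: [0.4631, 0.0815, 0.3768]
ee_rot: [[-0.235, -0.503, 0.832], [0.04, 0.85, 0.525], [-0.971, 0.157, -0.18]]
wrist_force: [0.1, 0.4, -0.7]
gripper_width: 0.006
gripper_force: 0.0
```

>>> arm_command(motion=[[0,12.7,-4.1,2.4,0.08,-0.004,-0.005],[0,15.1,-5.1,1.5,0.086,0.015,-0.001],[0,17.6,-6.0,0.8,0.089,0.035,0.002],[0,20.0,-6.6,0.5,0.089,0.056,0.004],[0,22.4,-6.9,0.4,0.085,0.076,0.006],[0,24.7,-6.9,0.6,0.078,0.096,0.007],[0,26.9,-6.6,1.2,0.068,0.114,0.008],[0,0,0,0,0,0,0]])

```text
time_s: 8.65
tcp_pos: [0.4317, 0.0481, 0.2381]
ee_rot: [[-0.588, 0.017, 0.809], [0.012, 1.0, -0.013], [-0.809, 0.002, -0.588]]
wrist_force: [-0.4, 0.6, -0.2]
gripper_width: 0.009
gripper_force: 0.0
```

```bash
cat >> kin.py <<'E'
def to(q,p=p1,tilt=55,yaw=0):
    s=sense();R0=np.array(s['ee_rot']);T,R=Tz(q,tilt,yaw,p=p)
    rv=Ro.from_matrix(R0.T@R).as_rotvec()
    print('to',q,'shift after turn',(R.T@(T-s['tcp_pos'])*1000).round(1),'now-axes',(R0.T@(T-s['tcp_pos'])*1000).round(1),'rotvec',rv.round(4))
E
python3 - <<'E'
from kin import *
s=sense();print(s['joints'].round(1),s['tcp_pos'].round(3));tip(p1);to([57,22,50]);to([57,22,22])
E
```

```text
[ -15.3   14.3  -41.4 -147.7  -22.    68.1] [0.432 0.048 0.238]
tip in panel mm [35.6 21.1 99.1] w 0.8 F tool [ 0.4  0.6 -0.2] t 8.65
to [57, 22, 50] shift after turn [-1.   0.6 53.3] now-axes [-2.   0.7 53.3] rotvec [-0.0016 -0.0178 -0.0033]
to [57, 22, 22] shift after turn [ 8.1  0.6 79.8] now-axes [ 6.7  0.7 79.9] rotvec [-0.0016 -0.0178 -0.0033]
```

>>> arm_command(motion=[[0,1,0.3,20,0,-0.018,-0.003],[0,2,0.2,20,0,0,0],[0,2,0.2,20,0,0,0],[0,2,0,15,0,0,0],[0,1,0,4.8,0,0,0],[0,0,0,0,0,0,0],[0,0,0,0,0,0,0]])

```text
time_s: 9.35
tcp_pos: [0.4967, 0.0479, 0.1906]
ee_rot: [[-0.562, 0.014, 0.827], [0.006, 1.0, -0.013], [-0.827, -0.002, -0.562]]
wrist_force: [-0.7, 0.2, 0.3]
gripper_width: 0.008
gripper_force: 0.0
```

```bash
python3 - <<'E'
from kin import *
import cv2
tip(p1);to([57,22,22])
m=camera_model('wrist');im=capture('wrist')
np.savez('w3.npz',R=m['R'],t=m['t'],k=[m['fx'],m['fy'],m['cx'],m['cy']],im=im)
q=[[0,-120,0],[0,120,0],[57,62,4.5],[57,106,4.5],[41,-13,36],[41,-3,36],[20,25,17],[20,-105,17],[90,25,17],[100.6,84,25.5],[26,-34,14],[26,18,14]]
o=cv2.resize(im[:,:,::-1],None,fx=1.56,fy=1.56)
for x in proj(m,panel(p1,q)):cv2.drawMarker(o,tuple(int(v) for v in x*1.56),(0,0,255),0,8)
cv2.imwrite('pics/w3.png',o)
E
```

```text
tip in panel mm [65.8 21.9 24.4] w 0.7 F tool [ 0.2  0.2 -0.7] t 9.35
to [57, 22, 22] shift after turn [ 6.5 -0.2 -0.6] now-axes [ 6.5 -0.1 -0.7] rotvec [-0.0016  0.0145  0.0015]
```

View pics/w3.png

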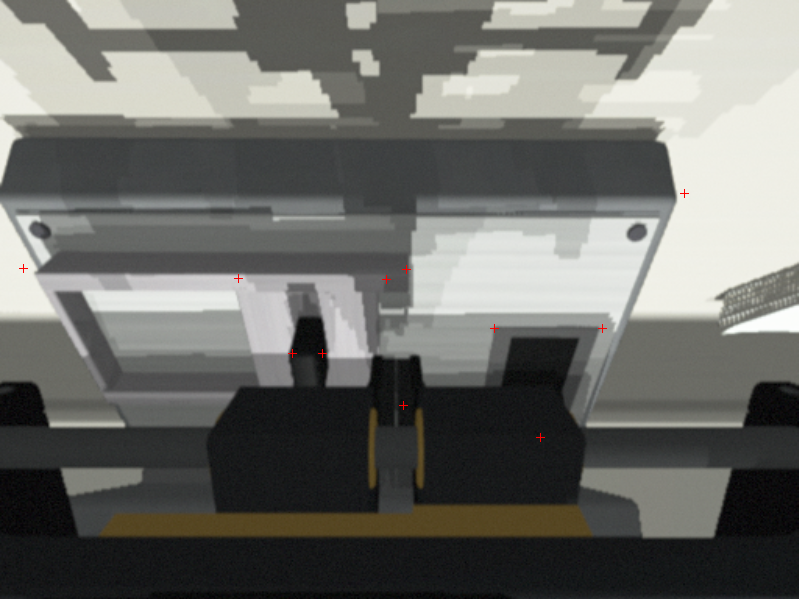

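The view from this wrist pose matches the predicted points within about 3 mm. The rib is at about (310,350), to the left of the fingers. I'll push the shutter open.

>>> arm_command(motion=[[0,7,0,-0.5,0,0.014,0],[0,0,-8,0,0,0,0],[0,0,-8,0,0,0,0],[0,0,-10,0,0,0,0],[0,0,-10,0,0,0,0]])

```text
time_s: 9.9
tcp_pos: [0.4912, 0.0118, 0.1845]
ee_rot: [[-0.575, 0.015, 0.818], [0.007, 1.0, -0.013], [-0.818, -0.002, -0.575]]
wrist_force: [0.8, 2.1, 0.5]
gripper_width: 0.008
gripper_force: 0.9
```

>>> arm_command(motion=[[0,0,-10,0,0,0,0],[0,0,-10,0,0,0,0],[0,0,-10,0,0,0,0],[0,0,-4,0,0,0,0],[0,0,0,0,0,0,0]])

```text
time_s: 10.4
tcp_pos: [0.4914, -0.0224, 0.1848]
ee_rot: [[-0.574, 0.016, 0.819], [0.007, 1.0, -0.015], [-0.819, -0.003, -0.574]]
wrist_force: [0.8, -0.3, 0.2]
gripper_width: 0.008
gripper_force: 0.0
```

```bash
python3 - <<'E'
from kin import *
tip(p1);to([57,-53,22]);print(sense()['joints'].round(1))
E
```

```text
tip in panel mm [ 56.4 -48.9  21.3] w 0.7 F tool [-0.6 -0.3  0.5] t 10.4
to [57, -53, 22] shift after turn [-0.7 -4.7 -0.5] now-axes [-0.7 -4.7 -0.5] rotvec [-0.0033 -0.0006  0.0008]
[ -21.9   25.5  -34.5 -142.2  -28.4   68.2]
```

>>> arm_command(motion=[[0,0,-3,0,0,0,0],[0,0,0,0,0,0,0]])

```text
time_s: 10.6
tcp_pos: [0.4915, -0.0252, 0.1847]
ee_rot: [[-0.574, 0.016, 0.819], [0.007, 1.0, -0.014], [-0.819, -0.002, -0.574]]
wrist_force: [-1.2, -0.4, -0.2]
gripper_width: 0.001
gripper_force: 0.2
```

>>> arm_command(motion=[[0,0,-2,0,0,0,0],[0,0,0,0,0,0,0]])

```text
time_s: 10.8
tcp_pos: [0.4915, -0.0272, 0.1847]
ee_rot: [[-0.574, 0.016, 0.819], [0.007, 1.0, -0.014], [-0.819, -0.002, -0.574]]
wrist_force: [-0.9, 0.6, 0.4]
gripper_width: 0.005
gripper_force: 0.6
```

>>> arm_command(motion=[[0,0,-2,0,0,0,0],[0,0,0,0,0,0,0]])

```text
time_s: 11.0
tcp_pos: [0.4916, -0.0293, 0.1846]
ee_rot: [[-0.574, 0.016, 0.818], [0.007, 1.0, -0.014], [-0.819, -0.002, -0.574]]
wrist_force: [-0.3, 0.4, 0.5]
gripper_width: 0.01
gripper_force: 0.6
```

```bash
python3 - <<'E'
from kin import *
tip(p1)
E
```

```text
tip in panel mm [ 56.4 -55.7  21. ] w 0.9 F tool [-0.2  0.4 -0.5] t 11.0
```

>>> arm_command(motion=[[0,0,-3,0,0,0,0],[0,0,-1,0,0,0,0]])

```text
time_s: 11.2
tcp_pos: [0.4913, -0.0322, 0.1845]
ee_rot: [[-0.573, 0.012, 0.82], [0.006, 1.0, -0.011], [-0.82, -0.001, -0.573]]
wrist_force: [3.1, 10.8, -2.0]
gripper_width: 0.006
gripper_force: 5.5
```

>>> arm_command(motion=[[0,0,-2,0,0,0,0],[0,0,0,0,0,0,0]])

```text
time_s: 11.4
tcp_pos: [0.4911, -0.0328, 0.1843]
ee_rot: [[-0.572, 0.009, 0.82], [0.005, 1.0, -0.008], [-0.82, -0.0, -0.572]]
wrist_force: [4.3, 14.3, -1.3]
gripper_width: 0.004
gripper_force: 7.0
```

```bash
python3 - <<'E'
from kin import *
tip(p1)
import cv2
m=camera_model('wrist');im=capture('wrist')
o=cv2.resize(im[:,:,::-1],None,fx=1.56,fy=1.56)
for x in proj(m,panel(p1,[[55,-8,10.5],[41,-68,36],[41,-78,36],[26,-47,14]])):cv2.drawMarker(o,tuple(int(v) for v in x*1.56),(0,0,255),0,8)
cv2.imwrite('pics/w4.png',o)
E
```

```text
tip in panel mm [ 56.3 -57.9  21.1] w 0.4 F tool [-1.3 14.4  4.2] t 11.4
```

View pics/w4.png

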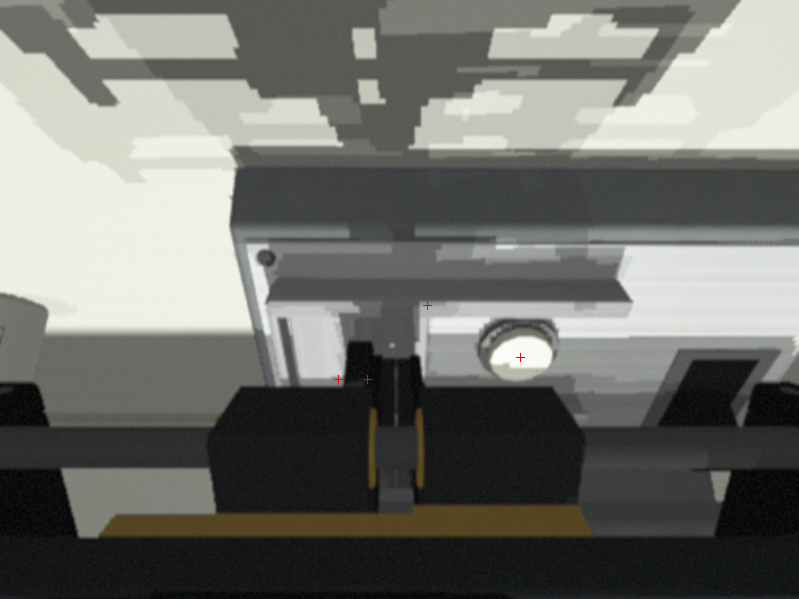

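The shutter is fully open, at its stop with 14 N. The white button shows at (517,352), against a prediction of (520,357). Next I'll go over it.

>>> arm_command(motion=[[0,0,6,0,0,0,0],[0,-4,0,-12,0,0,0],[0,-4,4,-12,0,0,0],[0,0,20,0,0,0,0],[0,0,20,0,0,0,0],[0,0,0,0,0,0,0],[0,0,0,0,0,0,0]])

```text
time_s: 12.15
tcp_pos: [0.4772, 0.0147, 0.2048]
ee_rot: [[-0.575, 0.016, 0.818], [0.007, 1.0, -0.015], [-0.818, -0.002, -0.575]]
wrist_force: [-0.4, 0.1, 0.2]
gripper_width: 0.006
gripper_force: 0.0
```

```bash
python3 - <<'E'
from kin import *
tip(p1);to([64,-8,20]);to([64,-8,14])
E
```

```text
tip in panel mm [ 56.1 -11.9  46. ] w 0.5 F tool [ 0.1  0.1 -0.4] t 12.15
to [64, -8, 20] shift after turn [ 1.2  3.3 27.2] now-axes [ 1.2  3.4 27.2] rotvec [-0.0031 -0.0014  0.0008]
to [64, -8, 14] shift after turn [ 3.2  3.3 32.9] now-axes [ 3.1  3.4 32.9] rotvec [-0.0031 -0.0014  0.0008]
```

>>> arm_command(motion=[[0,0.6,3.3,14,0,0,0],[0,0.6,0,13,0,0,0],[0,2,0,5.7,0,0,0],[0,0,0,0,0,0,0]])

```text
time_s: 12.55
tcp_pos: [0.5031, 0.0172, 0.183]
ee_rot: [[-0.574, 0.017, 0.819], [0.008, 1.0, -0.015], [-0.819, -0.002, -0.574]]
wrist_force: [-0.5, 0.6, -0.4]
gripper_width: 0.003
gripper_force: 0.3
```

>>> arm_command(motion=[[0,0.7,0,1.9,0,0,0],[0,0,0,0,0,0,0]])

```text
time_s: 12.75
tcp_pos: [0.5033, 0.0175, 0.1821]
ee_rot: [[-0.574, 0.016, 0.819], [0.007, 1.0, -0.015], [-0.819, -0.002, -0.574]]
wrist_force: [-0.9, -2.2, 2.5]
gripper_width: 0.004
gripper_force: 1.4
```

>>> arm_command(motion=[[0,0.7,0,1.9,0,0,0],[0,0,0,0,0,0,0]])

```text
time_s: 12.95
tcp_pos: [0.5045, 0.0176, 0.1804]
ee_rot: [[-0.574, 0.016, 0.819], [0.007, 1.0, -0.015], [-0.819, -0.002, -0.574]]
wrist_force: [-1.6, -3.5, 4.1]
gripper_width: 0.007
gripper_force: 2.0
```

```bash
python3 - <<'E'
from kin import *
tip(p1)
E
```

```text
tip in panel mm [64.  -8.7 10.4] w 0.6 F tool [-2.5 -3.5 -3.7] t 12.95
```

>>> arm_command(motion=[[0,0.7,0,1.9,0,0,0],[0,0,0,0,0,0,0]])

```text
time_s: 13.15
tcp_pos: [0.5057, 0.0177, 0.1788]
ee_rot: [[-0.573, 0.016, 0.819], [0.007, 1.0, -0.015], [-0.819, -0.002, -0.573]]
wrist_force: [-4.6, -3.2, 6.3]
gripper_width: 0.005
gripper_force: 3.5
```

>>> arm_command(motion=[[0,0.5,0,1.4,0,0,0],[0,0,0,0,0,0,0]])

```text
time_s: 13.35
tcp_pos: [0.5057, 0.0177, 0.1782]
ee_rot: [[-0.572, 0.016, 0.82], [0.007, 1.0, -0.014], [-0.82, -0.003, -0.572]]
wrist_force: [-10.6, -5.3, 12.8]
gripper_width: -0.002
gripper_force: 8.5
```

```bash
python3 - <<'E'
from kin import *
tip(p1)
E
```

```text
tip in panel mm [64.1 -8.5  8. ] w -0.2 F tool [ -4.4  -5.5 -15.9] t 13.35
```

>>> arm_command(motion=[[0,-7,0,-19,0,0,0],[0,-7,10,-20,0,0,0],[0,0,20,-20,0,0,0],[0,0,20,-10,0,0,0],[0,0,20,0,0,0,0],[0,0,0,0,0,0,0],[0,0,0,0,0,0,0]])

```text
time_s: 14.05
tcp_pos: [0.4589, 0.0891, 0.2277]
ee_rot: [[-0.576, 0.014, 0.818], [0.006, 1.0, -0.013], [-0.818, -0.002, -0.576]]
wrist_force: [0.0, 1.5, 0.1]
gripper_width: 0.007
gripper_force: 0.0
```

```bash
python3 - <<'E'
from kin import *
tip(p1);to([44,84,40]);print(sense()['joints'].round(1))
import cv2
m=camera_model('wrist');im=capture('wrist')
o=cv2.resize(im[:,:,::-1],None,fx=1.56,fy=1.56)
for x in proj(m,panel(p1,[[69.4,84,25.5],[100.6,84,25.5],[55,-8,10.5]])):cv2.drawMarker(o,tuple(int(v) for v in x*1.56),(0,0,255),0,8)
cv2.imwrite('pics/w5.png',o)
E
```

```text
tip in panel mm [53.6 62.5 75.9] w 0.6 F tool [-0.1  1.5 -0.1] t 14.05
to [44, 84, 40] shift after turn [21.2 21.2 30.8] now-axes [21.1 21.3 30.8] rotvec [-0.0015 -0.0025  0.0017]
[ -10.3   18.9  -44.  -163.6  -28.3   81.1]
```

View pics/w5.png

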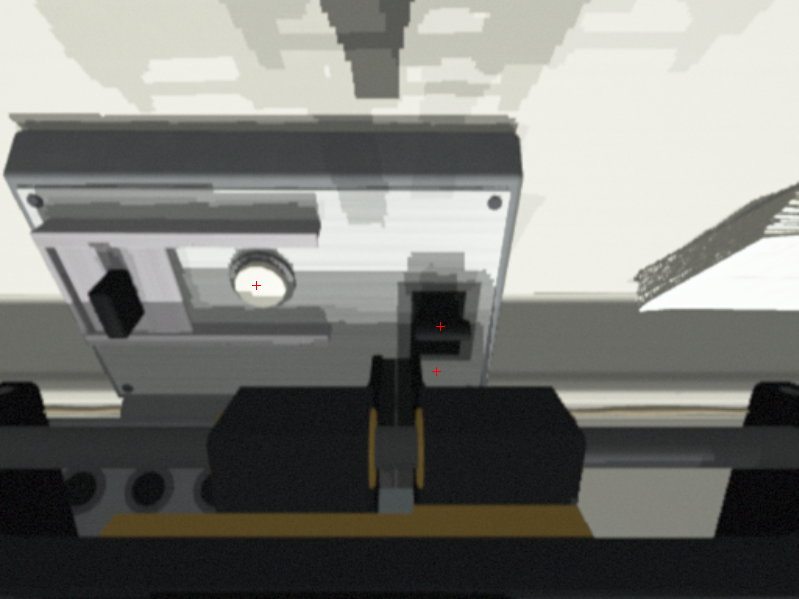

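The lever has dropped: its bar is at (443,325), which matches the dropped prediction. I'll bring the fingers below it.

>>> arm_command(motion=[[0,10,11,10,0,0,0],[0,11,10,10,0,0,0],[0,4,0,16,0,0,0],[0,4,0,17,0,0,0],[0,0,0,0,0,0,0],[0,0,0,0,0,0,0]])

```text
time_s: 14.7
tcp_pos: [0.4864, 0.1086, 0.1736]
ee_rot: [[-0.575, 0.016, 0.818], [0.007, 1.0, -0.014], [-0.818, -0.002, -0.575]]
wrist_force: [0.1, -0.5, -0.6]
gripper_width: 0.003
gripper_force: 0.0
```

```bash
python3 - <<'E'
from kin import *
tip(p1);to([60,84,15]);to([80,84,15]);print(sense()['joints'].round(1))
E
```

```text
tip in panel mm [44.1 82.2 16.2] w 0.2 F tool [ 0.4 -0.5  0.4] t 14.7
to [60, 84, 15] shift after turn [-14.4   1.3   6.3] now-axes [-14.4   1.3   6.3] rotvec [-0.003  -0.0017  0.0006]
to [80, 84, 15] shift after turn [-33.3   1.3  12.8] now-axes [-33.3   1.3  12.8] rotvec [-0.003  -0.0017  0.0006]
[  -7.3   28.7  -45.  -171.8  -38.7   87.4]
```

>>> arm_command(motion=[[0,-7,1.3,3,0,0,0],[0,-7,0,3,0,0,0],[0,-7,0,2.4,0,0,0],[0,-7,0,2.4,0,0,0],[0,-6,0,2,0,0,0],[0,0,0,0,0,0,0]])

```text
time_s: 15.3
tcp_pos: [0.5151, 0.1102, 0.1944]
ee_rot: [[-0.577, 0.015, 0.817], [0.006, 1.0, -0.014], [-0.817, -0.003, -0.577]]
wrist_force: [-6.9, -0.3, 0.3]
gripper_width: 0.005
gripper_force: 3.0
```

>>> arm_command(motion=[[0,-5,0,1.7,0,0,0],[0,0,0,0,0,0,0]])

```text
time_s: 15.5
tcp_pos: [0.5197, 0.1101, 0.1973]
ee_rot: [[-0.577, 0.015, 0.816], [0.007, 1.0, -0.014], [-0.817, -0.003, -0.577]]
wrist_force: [-3.8, 0.2, -3.1]
gripper_width: 0.008
gripper_force: 2.2
```

```bash
python3 - <<'E'
from kin import *
tip(p1)
E
```

```text
tip in panel mm [84.4 84.2 15.6] w 0.7 F tool [ 4.7  0.2 -1.4] t 15.5
```

>>> arm_command(motion=[[0,-2.5,0,0.9,0,0,0],[0,0,0,0,0,0,0]])

```text
time_s: 15.7
tcp_pos: [0.5229, 0.1099, 0.1992]
ee_rot: [[-0.574, 0.016, 0.819], [0.007, 1.0, -0.014], [-0.819, -0.002, -0.574]]
wrist_force: [-3.0, 0.6, -3.5]
gripper_width: 0.003
gripper_force: 1.6
```

>>> arm_command(motion=[[0,-2,0,0.7,0,0,0],[0,0,0,0,0,0,0]])

```text
time_s: 15.9
tcp_pos: [0.5236, 0.11, 0.1998]
ee_rot: [[-0.577, 0.015, 0.817], [0.007, 1.0, -0.014], [-0.817, -0.003, -0.577]]
wrist_force: [-7.3, -0.9, -2.7]
gripper_width: 0.007
gripper_force: 2.9
```

>>> arm_command(motion=[[0,-1.5,0,0.5,0,0,0],[0,0,0,0,0,0,0]])

```text
time_s: 16.1
tcp_pos: [0.5241, 0.11, 0.2002]
ee_rot: [[-0.579, 0.015, 0.815], [0.007, 1.0, -0.014], [-0.815, -0.003, -0.579]]
wrist_force: [-7.2, -0.8, -2.2]
gripper_width: 0.006
gripper_force: 4.0
```

```bash
python3 - <<'E'
from kin import *
tip(p1)
E
```

```text
tip in panel mm [89.2 84.2 15.2] w 0.6 F tool [ 6.  -0.9 -4.6] t 16.1
```

>>> arm_command(motion=[[0,-2,0,0.7,0,0,0],[0,0,0,0,0,0,0]])

```text
time_s: 16.3
tcp_pos: [0.5246, 0.11, 0.2007]
ee_rot: [[-0.582, 0.015, 0.813], [0.006, 1.0, -0.014], [-0.813, -0.003, -0.582]]
wrist_force: [-11.6, -2.3, -0.8]
gripper_width: 0.007
gripper_force: 5.6
```

>>> arm_command(motion=[[0,-2,0,0.7,0,0,0],[0,0,0,0,0,0,0]])

```text
time_s: 16.5
tcp_pos: [0.5252, 0.11, 0.2012]
ee_rot: [[-0.585, 0.014, 0.811], [0.006, 1.0, -0.013], [-0.811, -0.003, -0.585]]
wrist_force: [-13.9, -2.7, -1.7]
gripper_width: 0.007
gripper_force: 7.3
```

```bash
python3 - <<'E'
from kin import *
tip(p1)
E
```

```text
tip in panel mm [89.5 84.3 15. ] w 0.6 F tool [  9.5  -2.9 -10.2] t 16.5
```

>>> arm_command(motion=[[0,8,0,-3,0,0,0],[0,12,0,-4,0,0,0],[0,10,0,-15,0,0,0],[0,0,-15,-20,0,0,0],[0,0,-15,-15,0,0,0],[0,0,0,0,0,0,0],[0,0,0,0,0,0,0]])

```text
time_s: 17.2
tcp_pos: [0.4668, 0.0803, 0.2136]
ee_rot: [[-0.569, 0.018, 0.822], [0.008, 1.0, -0.016], [-0.823, -0.003, -0.569]]
wrist_force: [0.2, -0.1, -0.3]
gripper_width: 0.003
gripper_force: 0.0
```

```bash
python3 - <<'E'
from kin import *
tip(p1);to([57,-96,60])
import cv2
m=camera_model('wrist');im=capture('wrist')
o=cv2.resize(im[:,:,::-1],None,fx=1.56,fy=1.56)
for x in proj(m,panel(p1,[[69.4,84,25.5],[100.6,84,25.5],[55,-8,10.5]])):cv2.drawMarker(o,tuple(int(v) for v in x*1.56),(0,0,255),0,8)
cv2.imwrite('pics/w6.png',o)
E
```

```text
tip in panel mm [53.3 53.3 60.3] w 0.3 F tool [ 0.2 -0.1  0.3] t 17.2
to [57, -96, 60] shift after turn [  -4.5 -150.1    1.5] now-axes [  -4.5 -150.1    2.2] rotvec [-0.0044  0.0061  0.    ]
```

View pics/w6.png

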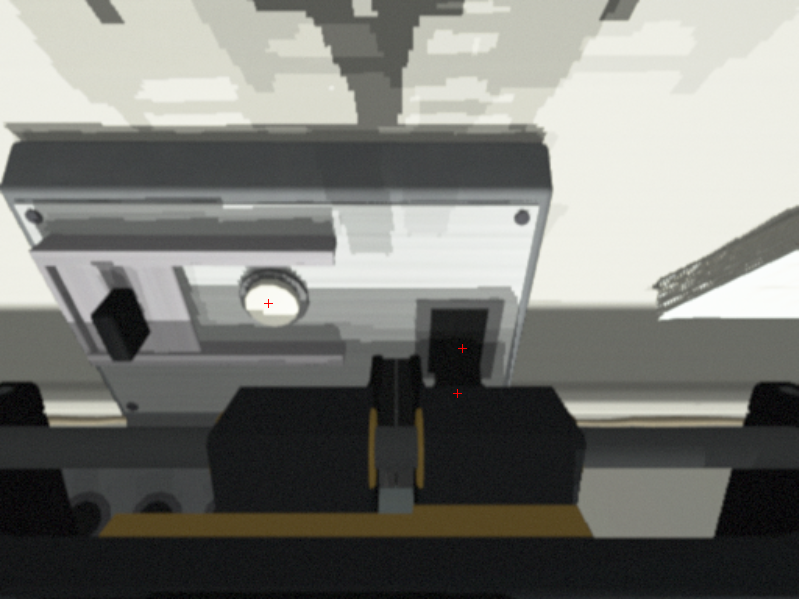

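The lever stays up: no bar at the dropped position, and the handle leans up the slope below the camera. Now I'll go to the far side of the rib.

>>> arm_command(motion=[[0,-2,-30,0.5,0,0,0],[0,-2,-30,0.5,0,0,0],[0,0,-30,0.5,0,0.006,0],[0,0,-30,0,0,0,0],[0,0,-30,0,0,0,0],[0,0,0,0,0,0,0],[0,0,0,0,0,0,0]])

```text
time_s: 17.95
tcp_pos: [0.4669, -0.0689, 0.2147]
ee_rot: [[-0.578, 0.016, 0.816], [0.008, 1.0, -0.013], [-0.816, -0.001, -0.578]]
wrist_force: [-0.2, 1.4, -0.2]
gripper_width: 0.01
gripper_force: 0.0
```

```bash
python3 - <<'E'
from kin import *
tip(p1);to([57,-95,23]);print(sense()['joints'].round(1))
E
```

```text
tip in panel mm [ 53.8 -95.4  59.2] w 0.9 F tool [ 0.3  1.4 -0.1] t 17.95
to [57, -95, 23] shift after turn [ 9.7  0.  35.3] now-axes [ 9.5  0.1 35.3] rotvec [-0.002  -0.0055  0.    ]
[ -23.2   19.3  -29.4 -120.9  -21.1   46.1]
```

>>> arm_command(motion=[[0,3.5,0,13,0,-0.004,0],[0,3.5,0,13,0,0,0],[0,2.5,0,9,0,0,0],[0,0,0,0,0,0,0]])

```text
time_s: 18.35
tcp_pos: [0.4891, -0.0687, 0.1851]
ee_rot: [[-0.578, 0.016, 0.816], [0.009, 1.0, -0.013], [-0.816, 0.0, -0.578]]
wrist_force: [-0.4, 0.2, 0.1]
gripper_width: 0.008
gripper_force: 0.0
```

```bash
python3 - <<'E'
from kin import *
tip(p1)
E
```

```text
tip in panel mm [ 54.3 -94.8  22.2] w 0.7 F tool [ 0.1  0.2 -0.4] t 18.35
```

>>> arm_command(motion=[[0,-1,6,0,0,0,0],[0,0,8,0,0,0,0],[0,0,10,0,0,0,0],[0,0,10,0,0,0,0],[0,0,10,0,0,0,0],[0,0,10,0,0,0,0],[0,0,10,0,0,0,0],[0,0,0,0,0,0,0]])

```text
time_s: 19.15
tcp_pos: [0.4901, -0.0044, 0.1879]
ee_rot: [[-0.576, 0.015, 0.818], [0.007, 1.0, -0.013], [-0.818, -0.002, -0.576]]
wrist_force: [-0.0, -0.0, 1.2]
gripper_width: 0.01
gripper_force: 0.0
```

>>> arm_command(motion=[[0,0,3,0,0,0,0],[0,0,0,0,0,0,0]])

```text
time_s: 19.35
tcp_pos: [0.4906, -0.0024, 0.1878]
ee_rot: [[-0.575, 0.015, 0.818], [0.007, 1.0, -0.014], [-0.818, -0.002, -0.575]]
wrist_force: [-0.3, 0.7, 0.2]
gripper_width: 0.008
gripper_force: 0.0
```

>>> arm_command(motion=[[0,0,3,0,0,0,0],[0,0,0,0,0,0,0]])

```text
time_s: 19.55
tcp_pos: [0.4908, 0.0004, 0.1876]
ee_rot: [[-0.575, 0.016, 0.818], [0.007, 1.0, -0.014], [-0.818, -0.002, -0.575]]
wrist_force: [-0.7, -0.1, -0.0]
gripper_width: 0.001
gripper_force: 0.0
```

```bash
python3 - <<'E'
from kin import *
tip(p1)
E
```

```text
tip in panel mm [ 57. -26.  24.] w 0.1 F tool [ 0.4 -0.1 -0.6] t 19.55
```

>>> arm_command(motion=[[0,0,3,0,0,0,0],[0,0,0,0,0,0,0]])

```text
time_s: 19.75
tcp_pos: [0.4909, 0.0034, 0.1875]
ee_rot: [[-0.575, 0.016, 0.818], [0.007, 1.0, -0.014], [-0.818, -0.002, -0.575]]
wrist_force: [0.8, -0.3, 0.0]
gripper_width: 0.01
gripper_force: 0.3
```

>>> arm_command(motion=[[0,0,2,0,0,0,0],[0,0,0,0,0,0,0]])

```text
time_s: 19.95
tcp_pos: [0.4909, 0.0054, 0.1875]
ee_rot: [[-0.575, 0.016, 0.818], [0.007, 1.0, -0.014], [-0.818, -0.002, -0.575]]
wrist_force: [0.3, -0.4, 0.1]
gripper_width: 0.002
gripper_force: 0.4
```

>>> arm_command(motion=[[0,0,2,0,0,0,0],[0,0,0,0,0,0,0]])

```text
time_s: 20.15
tcp_pos: [0.4911, 0.0063, 0.1877]
ee_rot: [[-0.576, 0.019, 0.817], [0.009, 1.0, -0.017], [-0.817, -0.003, -0.576]]
wrist_force: [-2.9, -7.8, 2.6]
gripper_width: 0.001
gripper_force: 3.7
```

```bash
python3 - <<'E'
from kin import *
tip(p1)
E
```

```text
tip in panel mm [ 57.  -20.6  23.9] w 0.1 F tool [-0.6 -7.9 -3.7] t 20.15
```

>>> arm_command(motion=[[0,0,1.5,0,0,0,0],[0,0,0,0,0,0,0],[0,0,-8,0,0,0,0],[0,-8,0,-20,0,0,0],[0,-5,0,-30,0,0,0],[0,0,10,-40,0,0,0],[0,0,20,-40,0,0,0],[0,0,0,0,0,0,0]])

```text
time_s: 20.95
tcp_pos: [0.3897, 0.0346, 0.2761]
ee_rot: [[-0.57, 0.012, 0.822], [0.003, 1.0, -0.012], [-0.822, -0.005, -0.57]]
wrist_force: [0.8, -0.1, 0.5]
gripper_width: 0.006
gripper_force: 0.0
```

```bash
python3 - <<'E'
from kin import *
tip(p1)
import cv2
m=camera_model('wrist');im=capture('wrist')
a=cv2.resize(im[:,:,::-1],(520,390))
b=cv2.resize(capture('scene')[150:230,160:270,::-1],None,fx=2.5,fy=2.5,interpolation=cv2.INTER_CUBIC)
o=np.zeros((390,800,3),np.uint8);o[:,:520]=a;o[:b.shape[0],522:522+b.shape[1]]=b
for n,x in zip('udrs',proj(m,panel(p1,[[100.6,84,25.5],[69.4,84,25.5],[41,-13,36],[41,-3,36]]))):print(n,(x*520/512).round(0))
cv2.imwrite('pics/w7.png',o)
E
```

```text
tip in panel mm [ 28.    7.2 155.7] w 0.5 F tool [-0.9 -0.1  0.3] t 20.95
u [329. 205.]
d [333. 182.]
r [237. 162.]
s [247. 162.]
```

View pics/w7.png

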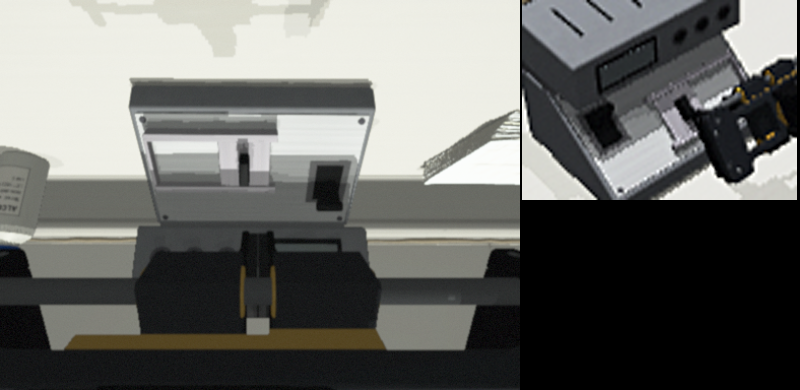

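The shutter is shut, with the rib at (243,165), and the lever is up, with its bar at (328,205) where the latched position predicts it. The robot is clear of everything.

```bash
python3 -c "
from station import *
print(finish_job())"
```

```text
the job is handed in; nothing more can be done
None
```

I completed the trip test and handed it in at about 21 s: shutter opened, button pressed, lever dropped and lifted until it latched, shutter shut again, and none of the bystanders approached. The last wrist picture shows the lever up and the shutter shut, but `finish_job` gave no verdict.

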